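# Seat the check weight in its block and slide the keeper over it

### The job

The scale's medium check weight (the 50 mm steel disc) is lying loose on top of its wooden block. Nudge it gently across the wood with your fingertips, without pinching or lifting it, until it drops flat into the empty pocket; then push the keeper by its knob all the way in so that the bar covers the weight. Leave the other things where they are.

Things in the scene. Friction and masses are not known exactly. Their poses are not given: they have to be found in the camera images.
- block: Wooden weight block fixed to the counter, 220 mm (its x) by 240 mm (its y), 26 mm high; origin at the centre of its underside, z up, yaw within 0.6 rad. Its flat top has two round pockets 11 mm deep: the empty one, 54 mm wide, at block x -10, y +60 mm, and one 39 mm wide at x -78, y +60 mm that holds the small weight.
- pocket (a point): Centre of the floor of the empty 54 mm pocket, 15 mm above the block's underside (11 mm below its flat top); axes as the block's.
- weight: The weight to seat: plain steel disc 50 mm in diameter, 13 mm thick, about 200 g, lying loose on the flat top of the block on its -y half; origin at the centre of its underside, z along its axis. Seated, it stands 2 mm proud of the wood.
- keeper (a joint): Travel of the keeper, a flat aluminium bar 60 x 20 x 3 mm along block x at block y +60 mm, 5 mm above the wood. 0 = open (bar at block x +40 to +100 mm), 0.06 m = fully in over the pocket (x -20 to +40 mm). Starts at 0 to 0.01; grows as the knob is pushed towards block -x; about 1 to 2 N of friction, no spring, stays where left.
- keeper_knob (a point): Centre of the top of the keeper's upright black knob, 16 mm in diameter, 34 to 60 mm above the block's underside; with the keeper at 0 it is at block x +85, y +60 mm. Either side of the bar, from block x +52 to +108 mm, lies a fixed guide strip, its top 35 mm above the block's underside; the two measure 32 mm over their outsides.
- small_weight: Steel disc 36 mm in diameter, 13 mm thick, 100 g, already sitting in the 39 mm pocket (2 mm proud); origin at the centre of its underside. To be left there.
- big_weight: Steel disc 60 mm in diameter, 22 mm high, 500 g, on the counter beyond the block; origin at the centre of its underside. Bystander.
- label_roll: Paper label roll, a ring 60 mm in diameter, 30 mm high, on the counter to the left of the block; origin at the centre of its underside. Bystander.
- tub: Red round tub 90 mm in diameter, 100 mm high; origin at the centre of its underside. Bystander.
- jar: Amber jar 66 mm in diameter, 120 mm high; origin at the centre of its underside. Bystander.
- screwdriver: Screwdriver lying on the counter along its x axis. Bystander.
- cup: White mug 76 mm in diameter, 90 mm high; origin at the centre of its underside. Bystander.
Things that resemble listed ones, but are neither listed nor needed, are in the scene too. Leave any green or orange look-alike of the weight alone.

How it is judged (in metres and radians):
On the way, in this order (a step that is already met when the one before it is completed fails the run):
1. the weight has dropped flat into the empty pocket while the keeper is still open (horizontal distance between weight and pocket below 0.005 m and z of weight in the frame of block below 0.0168 m and angle between weight's own z axis and vertical below 0.06 rad and value of joint keeper below 0.03 m), for 0.2 s.
2. the keeper is pushed in over the seated weight (value of joint keeper above 0.055 m and horizontal distance between weight and pocket below 0.005 m and z of weight in the frame of block below 0.0168 m and angle between weight's own z axis and vertical below 0.06 rad), for 0.2 s.
At the end, for the whole second after the job is handed in: The 50 mm weight lies flat in the 54 mm pocket (within 5 mm of its centre, underside within about 2 mm of the pocket floor, tilt below 0.06 rad), at rest, and the keeper is within 5 mm of its fully-in end (above 0.055 m) (all of step 2 and linear speed of weight below 0.02 m/s and velocity of joint keeper between -0.005 and 0.005 m/s); the robot touches nothing.
It fails at once if the weight is lifted (underside more than 8 mm above the block's top) (z of weight in the frame of block above 0.034 m).
It fails at once if the weight is pinched or pressed hard (over 30 N from the fingers) (contact force between the fingers and weight above 30 N).
It fails at once if the small weight in its pocket is moved by more than 12 mm (distance of small_weight from where it was at the start of the episode above 0.012 m).
It fails at once if another bystander is moved by more than 20 mm (distance of any of big_weight, label_roll, tub, jar, screwdriver, cup from where it was at the start of the episode above 0.02 m).
It also fails if it takes over 45 s, if anything falls off the work surface, if the arm or the gripper's body presses on something with over 40 N, if the wrist force passes 120 N, or if a joint passes its speed limit or range.

### The arm

A 7-joint arm with a two-finger parallel gripper is mounted at the origin on the work surface. World frame = base frame: x ahead of the robot, y to its left, z up, the work surface at z = 0. Lengths are in m, angles in degrees, forces in N, time in s.
With the tool pointing down it reaches from about 0.425 to 0.875 m from the base axis. Payload 4.7 kg.
Tool frame: the origin (TCP) lies between the finger pads; the fingertips stand 19 mm ahead of it and the grasp point (between the pads) is the TCP; x points along the fingers, z is the direction in which the jaws open and shut, and the axes are right-handed (so a half turn about x gives the same grasp; the last joint's range is limited). The gripper opens to 87 mm and grips with 3 to 60 N. Pads are 19 mm wide; open, the fingers measure 117 mm over their backs; the gripper's body (75 mm by 190 mm) begins 51 mm behind the grasp point.
Start: joints at [73.23, 18.392, -4.016, 83.108, 1.295, 78.541, -3.26], TCP at [0.196, -0.62, 0.242] pointing down, gripper open.
Joint ranges: [-163.93, 163.93], [-17.29, 119.83], [-79.2, 71.16], [3.27, 140.29], [-89.18, 269.18], [5.43, 117.66], [-154.24, 154.24]. Speed limits (degrees/s): [147.25, 147.25, 180, 180, 180, 180, 180].

### API

Orientations are given as [roll, pitch, yaw] about the fixed x, y, z axes, in that order (R = Rz(yaw) Ry(pitch) Rx(roll)).
In Python, from cell import monitor, read_camera, camera_model, env, regions_of gives the robot as it stands. The module is installed in compiled form; this text tells all that it offers.
- The arm moves only by the tool step_arm, never from a script. Its argument "deltas" is a list of rows, each a list of 5 numbers: the gripper's target within -1 to 1 (fully open at 1, half-way at 0, shut at -1), then the shift along the tool's x, y, z in m, then the turn about the tool's x in degrees. A call has 1 to 12 rows; each row is the pose to reach, as a shift and turn from the pose commanded when the call began, along the tool's axes at that moment; what a row does not reach only later rows make up. A row lasts 1/8 s, in which the tool goes at most 62.5 mm and 10.7 degrees, less where a joint would pass 70% of its speed; a pose out of reach is approached as far as the arm can. A call with a gripper value outside its range is refused whole. The fingers move at their own pace and stop on an object; "newtons" is the grip in N (left out, the last holds). Time passes only in rows, so rows that repeat a pose let the fingers close. It gives the time, the measured TCP pose, the force and the opening at its end, in the units of the state.
- monitor.get_obs(): the state, without advancing time (a new reading comes with each control period).
- read_camera(name): name is "scene" or "top" or "wrist"; returns (picture, depth): 420x560x3 uint8, red, green, blue; 420x560 float32, m along the optical axis (not along the pixel's ray), 0 where there is no reading.
- camera_model(name): a dict with "fx", "fy", "cx", "cy" (pixels), "xyz" and "attitude" of the camera in the world. Camera axes: x right, y down, z forward; pixel columns grow to the right and rows downward; lengths in m; the calibration is good to about 2 mm. A picture is of the moment at which its call begins: read the wrist's pose just before it. camera_model takes no time and is no camera call; for the wrist camera it gives the pose at the moment of the call.
- env.sign_off(): hands the job in, once; it reports no verdict.
Trained networks look in the newest picture that a camera, given by its name, has taken for a name from the list of things; names that differ only in an ending like _2 or _b are one class to them, and where a whole thing is asked for, a point or a joint stands for the part that bears it (a point fixed in the world has none). Each returns a list of dicts, best first, with "p" (0 to 1); they miss things now and then, are a little off and sometimes report something else, mostly with a low value. They report only what shows in the picture. A call takes as long as a camera call. They do not tell look-alikes from the thing itself.
- regions_of(camera, thing): "pixels" (420x560 bool, what is visible of it) and "pixel" ([column, row] in pixels, amid what is visible of it).
The state is a dict: "time_s": time; "qpos": joint angles; "joint_velocities": joint speeds; "effort": joint torques, N m; "tool_pos": TCP position; "tool_rot": TCP orientation; "force": force on the tool from outside, world axes, zero at the start; "wrist_torque": the same for the moment, N m; "grip_width": finger opening in m.
Only numpy, scipy, OpenCV 4.12 (cv2) and the standard library are available. Lean on these libraries where they do the work, as an engineer would, in place of code of your own. Each camera call takes 0.05 s, during which the arm holds its last target. There are 200 camera calls.

## Working session

There is one attempt and no reset: what is moved stays moved. The work goes in short steps, Python scripts to look and compute and a tool call to move; the robot and the scene stay as the last step left them, time stands still between calls to the robot, and variables do not carry over. Pictures are saved under pics/ and viewed, about 8 in all and at most 12, crops included, and the job is handed in when it is done.

Besides the shell and the picture viewer there is one more tool, called after "Request:" as name(argument=value, ...), one argument or row to a line, values as JSON. step_arm: Moves the arm, as the interface text tells. Its arguments: {"type":"object","properties":{"deltas":{"type":"array"},"newtons":{"type":"number"}},"required":["deltas"]}

```bash
mkdir -p pics
cat > h.py <<'E'
from cell import monitor, read_camera, camera_model, env, regions_of
import numpy as np, cv2
from scipy.spatial.transform import Rotation as R
def camR(m):
    a=np.array(m["attitude"],float)
    if a.shape==(3,3): return a
    return R.from_euler('xyz',a,degrees=True).as_matrix()
def cloud(d,m):
    v,u=np.mgrid[0:d.shape[0],0:d.shape[1]]
    P=np.stack([(u-m["cx"])/m["fx"]*d,(v-m["cy"])/m["fy"]*d,d],-1)
    return P@camR(m).T+np.array(m["xyz"])
def save(n,img): cv2.imwrite("pics/"+n,cv2.cvtColor(img,cv2.COLOR_RGB2BGR))
E
python3 - <<'E'
from h import *
print(monitor.get_obs())
out=[]
for c in ("scene","top"):
    m=camera_model(c);print(c,m)
    p,d=read_camera(c);P=cloud(d,m);save(c+"0.png",p);np.savez(c,p=p,P=P)
    for t in ("block","weight","keeper_knob","small_weight","big_weight"):
        for r in regions_of(c,t)[:4]:
            q=P[r["pixels"]&(d>0)]
            print(t,round(r["p"],2),r["pixel"],r["pixels"].sum(),np.median(q,0).round(4),np.percentile(q[:,2],90).round(4) if len(q) else '')
E
```

```text
{'time_s': 0.0, 'qpos': array([73.23089515, 18.44084558, -4.01479528, 83.17556065,  1.29486161,
       78.54054   , -3.26010802]), 'joint_velocities': array([-0.07253618,  0.00178981,  0.04241736, -0.02012487,  0.02871047,
        0.01598038,  0.00872876]), 'effort': array([-1.42497947e-04, -4.91291893e+01, -4.03847108e-01, -3.12533891e+01,
       -6.40511164e-02,  4.35802387e-02,  1.36190197e-04]), 'tool_pos': array([ 0.19607996, -0.61917216,  0.24043537]), 'tool_rot': array([-176.99920416,   89.8881338 ,  110.57883075]), 'force': array([ 0.85405133, -0.49267775, -0.23826504]), 'wrist_torque': array([ 0.00777834, -0.01162513,  0.01758142]), 'grip_width': 0.08701211109943542}
scene {'fx': 399.6948993493723, 'fy': 399.6948993493723, 'cx': 281.6146224279947, 'cy': 207.56343254720107, 'xyz': array([1.06155582, 0.90718629, 0.77085404]), 'attitude': array([-124.21624884,   -1.22146057,  149.776491  ])}
block 0.66 [275.1, 227.8] 3583 [0.576  0.0659 0.026 ] 0.0287
block 0.65 [196.3, 151.8] 723 [ 0.627  -0.4624  0.0611] 0.1001
weight 0.5 [338.8, 221.8] 129 [0.3632 0.1013 0.0128] 0.0145
weigh
[... 367 characters left out ...]
8356028, 'cx': 273.27328488983346, 'cy': 212.76992037965874, 'xyz': array([ 0.33030633, -0.0133293 ,  1.1135412 ]), 'attitude': array([-1.69968898e+02,  5.22009445e-02, -9.10376428e+01])}
block 0.67 [254.5, 202.2] 6727 [0.5623 0.0332 0.0268] 0.0298
weight 0.85 [232.1, 277.3] 261 [0.3586 0.0952 0.0137] 0.0162
weight 0.6 [331.7, 226.8] 275 [ 0.4794 -0.1774  0.0137] 0.0163
weight 0.56 [333.2, 191.1] 264 [ 0.5779 -0.1831  0.0135] 0.0166
weight 0.53 [279.4, 207.8] 294 [ 0.5332 -0.034   0.0395] 0.0422
keeper_knob 0.7 [243.4, 171.8] 140 [0.634  0.0698 0.0357] 0.0589
small_weight 0.66 [229.2, 219.6] 104 [0.502  0.1076 0.0288] 0.0312
big_weight 0.82 [287.4, 149.6] 354 [ 0.6977 -0.0598  0.0225] 0.0254
```

Run:
```python
from h import *
z=np.load("top.npz");p=z["p"];P=z["P"]
save("topcrop.png",cv2.resize(p[110:310,170:370],(800,800),interpolation=cv2.INTER_CUBIC)[:600+200][:800].copy()[0:800:1] if 0 else cv2.resize(p[130:280,180:380],(800,600),interpolation=cv2.INTER_CUBIC))
# block top fit
r=[x for x in regions_of("top","block")][0]["pixels"] if 0 else None
roi=(abs(P[...,2]-.0262)<.004)&(P[...,0]>.4)&(P[...,0]<.72)&(P[...,1]>-.14)&(P[...,1]<.2)
mk=cv2.morphologyEx(roi.astype(np.uint8),cv2.MORPH_OPEN,np.ones((5,5)))
n,l,s,c=cv2.connectedComponentsWithStats(mk);k=1+s[1:,4].argmax()
Q=P[l==k];print(len(Q),np.median(Q,0),cv2.minAreaRect((Q[:,:2]*1000).astype(np.float32)))
```

```text
1394 [0.59495672 0.00880035 0.02684979] ((599.15869140625, -17.28436279296875), (136.40631103515625, 166.90426635742188), 7.164923667907715)
```

View pics/top0.png

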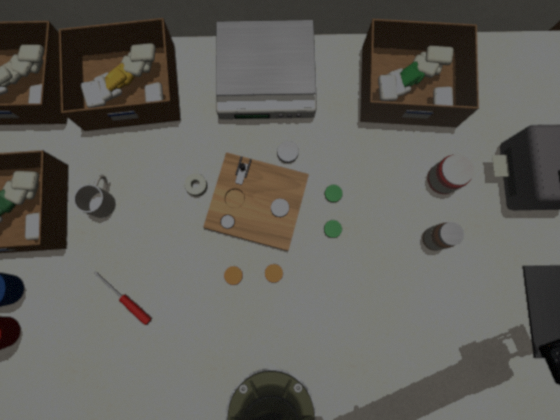

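View pics/topcrop.png

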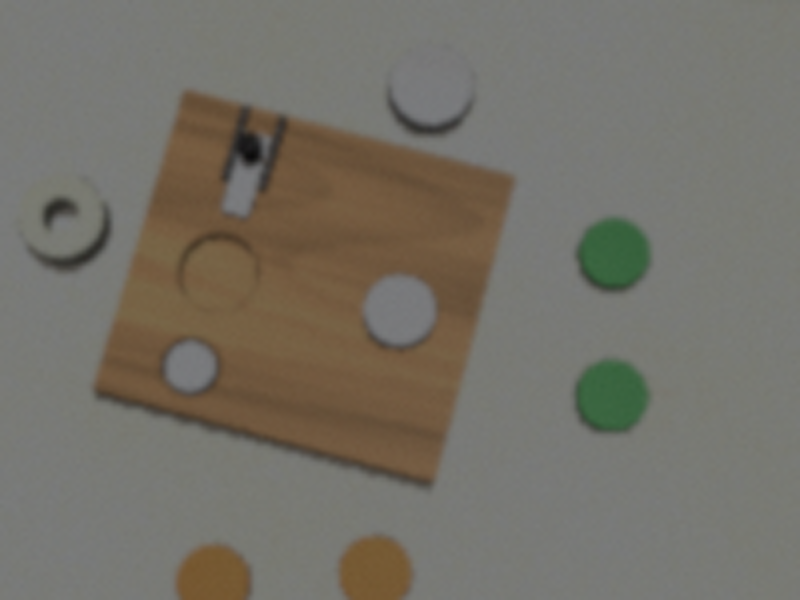

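The steel disc at top-image pixel (280,208) is the only loose one on the wood. The green pair at (333,193) and (333,229) and the orange pair at (233,275) and (274,273) lie on the counter, and the big weight at (287,150) is off the block. So (280,208) is the weight, the empty pocket is at about (234,198), and the keeper knob is at about (242,168).

```bash
cat >> h.py <<'E'
def ray(uv,m,z):
    uv=np.atleast_2d(uv).astype(float)
    D=np.c_[(uv[:,0]-m["cx"])/m["fx"],(uv[:,1]-m["cy"])/m["fy"],np.ones(len(uv))]@camR(m).T
    o=np.array(m["xyz"]);return (o+D*((z-o[2])/D[:,2])[:,None])[:,:2]
def toolR(o): return R.from_euler('xyz',o["tool_rot"],degrees=True).as_matrix()
E
python3 - <<'E'
from h import *
m=camera_model("top")
c=lambda x,y:(180+x/4-.4,130+y/4-.4)
cor=ray([c(186,90),c(514,178)],m,.026); print("far corners",cor)   # block (+110,+120),(+110,-120)
e=cor[0]-cor[1];print(np.linalg.norm(e)); ey=e/np.linalg.norm(e);ex=np.array([ey[1],-ey[0]])
yaw=np.arctan2(ex[1],ex[0]);print("yaw",np.degrees(yaw))
poc=ray([c(219,270)],m,.026)[0];sm=ray([c(190,366)],m,.028)[0];w=ray([c(400,311)],m,.039)[0]
O=cor.mean(0)-.110*ex
A=np.c_[ex,ey]
for n,q in (("pocket",poc),("small",sm),("w",w)): print(n,q.round(4),"block",((q-O)@A*1000).round(1))
print("O",O,toolR(monitor.get_obs()).round(3))
E
```

```text
far corners [[ 0.697567    0.11312022]
 [ 0.6297472  -0.11432402]]
0.23734027694357268
yaw -16.603637029588363
pocket [0.5683 0.0902] block [-7.3 59.8]
small [0.5017 0.1098] block [-76.8  59.5]
w [ 0.5349 -0.0331] block [ -4.1 -68. ]
O [0.55824361 0.03083051] [[ 0.     0.953  0.302]
 [-0.     0.302 -0.953]
 [-1.    -0.     0.   ]]
```

Request:
step_arm(
  deltas=[
    [-0.3,0,0.047,-0.041,-5],
    [-0.3,0,0.094,-0.081,-11],
    [-0.3,0,0.141,-0.122,-17],
    [-0.3,0,0.188,-0.163,-23],
    [-0.3,0,0.235,-0.204,-29],
    [-0.3,0,0.281,-0.244,-35],
    [-0.3,0,0.328,-0.285,-41],
    [-0.3,0,0.375,-0.326,-47],
    [-0.3,0,0.422,-0.366,-53],
    [-0.3,0,0.469,-0.407,-57],
    [-0.3,0,0.469,-0.407,-57],
    [-0.3,0,0.469,-0.407,-57],
  ],
)

```text
time_s: 2.1
tool_pos: [0.5202, -0.0906, 0.2414]
tool_rot: [-108.6, 89.9, -124.1]
force: [-0.3, -0.4, -0.1]
grip_width: 0.0301
```

Run:
```python
from h import *
o=monitor.get_obs();print(o["tool_pos"],toolR(o).round(3),o["grip_width"],o["qpos"])
m=camera_model("wrist");p,d=read_camera("wrist");P=cloud(d,m);save("w1.png",p);np.savez("w1",p=p,P=P,m=m)
print(m)
for t in ("block","weight","keeper_knob","small_weight"):
    for r in regions_of("wrist",t)[:3]:
        q=P[r["pixels"]&(d>0)]
        c,rad=cv2.minEnclosingCircle(np.argwhere(r["pixels"])[:,::-1].astype(np.float32))
        print(t,round(r["p"],2),r["pixel"],r["pixels"].sum(),np.median(q,0).round(4),c,rad)
```

```text
[ 0.52021425 -0.09057603  0.24142902] [[-0.001  0.266  0.964]
 [-0.001  0.964 -0.266]
 [-1.    -0.001 -0.   ]] 0.030056008474929424 [ 40.70261332   5.64898392 -35.69410561  99.3352459    3.44092567
  76.12255178 -11.11756775]
{'fx': 290.8242859796451, 'fy': 290.8242859796451, 'cx': 281.93285782909294, 'cy': 212.1095582982421, 'xyz': array([ 0.53831257, -0.02186657,  0.38475444]), 'attitude': array([ 1.65052377e+02, -1.03267336e-03, -1.53288007e+01])}
block 0.74 [288.1, 85.9] 33060 [0.563  0.0257 0.0263] (287.0, 84.54812622070312) 132.48553466796875
weight 0.78 [271.2, 251.1] 736 [ 0.4827 -0.1694  0.0131] (271.0, 254.0) 18.027854919433594
weight 0.76 [281.2, 145.1] 1366 [ 0.5346 -0.0319  0.0393] (281.5, 144.0) 21.148386001586914
weight 0.64 [145.3, 163.5] 1299 [ 0.3626 -0.0126  0.0132] (146.375, 164.4375) 21.643966674804688
keeper_knob 0.95 [346.6, 17.7] 1320 [0.6349 0.0701 0.0347] (344.0, 20.0) 30.083316802978516
small_weight 0.57 [213.8, 22.5] 1069 [0.5005 0.1092 0.0281] (215.5, 23.0) 19.780139923095703
```

View pics/w1.png

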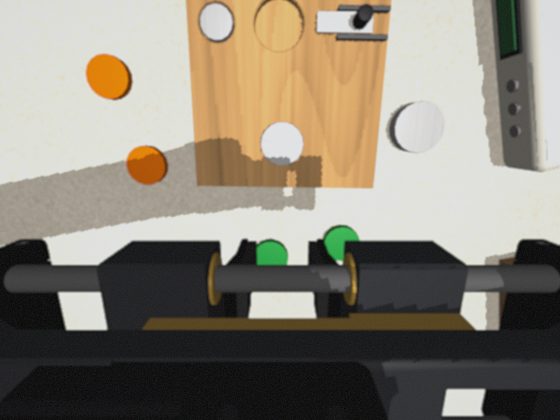

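Wrist view: the steel weight is at (281,144) on the wood, the pocket at (278,25), the knob at (363,16), and the near block corners at (198,185) and (374,187). The green discs are at (271,251) and (342,242), off the block.

Run:
```python
from h import *
z=np.load("w1.npz",allow_pickle=True);m=z["m"].item();p=z["p"];P=z["P"]
w=ray([(281.3,144)],m,.039)[0];poc=ray([(278.3,25)],m,.026)[0];cor=ray([(197.5,185),(373.5,187.5)],m,.026);sm=ray([(215.5,22)],m,.028)[0]
print("w",w,"pocket",poc,"small",sm,"poc-small",np.linalg.norm(poc-sm),"cor",cor,np.linalg.norm(cor[1]-cor[0]))
e=cor[1]-cor[0];ex=e/np.linalg.norm(e);print("yaw",np.degrees(np.arctan2(ex[1],ex[0])), np.degrees(np.arctan2(*(poc-sm)[::-1])))
ey=np.array([-ex[1],ex[0]]);O=cor.mean(0)+.12*ey;print("O",O,"pocket pred",O-.01*ex+.06*ey)
# pocket depth-based
fl=(abs(P[...,2]-.015)<.004)&(np.hypot(P[...,0]-poc[0],P[...,1]-poc[1])<.035)
print("floor",fl.sum(),P[fl].mean(0))
kn=(P[...,2]>.054)&(P[...,2]<.066)&(np.hypot(P[...,0]-.64,P[...,1]-.07)<.05);print("knob top",kn.sum(),P[kn].mean(0))
save("w1c.png",cv2.resize(p[0:70,180:400],None,fx=3.6,fy=3.6,interpolation=cv2.INTER_CUBIC))
d=poc-w;o=monitor.get_obs();T=toolR(o)
u=d/np.linalg.norm(d);print("dist",np.linalg.norm(d),"dir",np.degrees(np.arctan2(u[1],u[0])),"tool y dir",np.degrees(np.arctan2(T[1,1],T[0,1])))
for s in (.046,): 
    g=np.r_[w-s*u,.049]; print("start shift tool",T.T@(g-o["tool_pos"]))
```

```text
w [ 0.53479231 -0.03196025] pocket [0.56496664 0.09032159] small [0.50011204 0.11040252] poc-small 0.06789228691356061 cor [[ 0.42079814 -0.05271918]
 [ 0.63166863 -0.11379007]] 0.2195359159247153
yaw -16.151717790733446 -17.20409202560706
O [0.5596152  0.03200878] pocket pred [0.56670082 0.09242231]
floor 1999 [0.56557859 0.0936619  0.01540533]
knob top 260 [0.6461858  0.06708563 0.05963599]
dist 0.12594975123887622 dir 76.1385812450807 tool y dir 74.41291818035181
start shift tool [ 0.19252732  0.01553577 -0.00038103]
```

View pics/w1c.png

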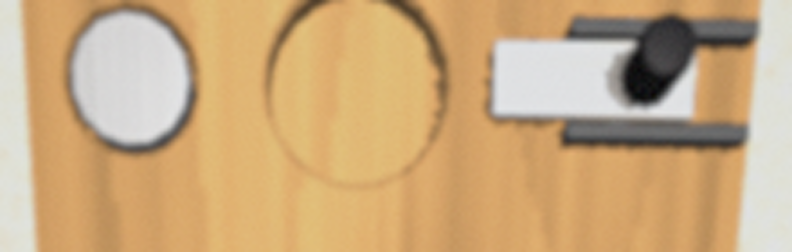

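Request:
step_arm(
  deltas=[
    [-0.3,0.03,0.014,0,-1.5],
    [-0.3,0.08,0.014,0,-1.5],
    [-0.3,0.13,0.014,0,-1.5],
    [-0.3,0.165,0.014,0,-1.5],
    [-0.3,0.185,0.014,0,-1.5],
    [-0.3,0.191,0.014,0,-1.5],
    [-0.3,0.191,0.014,0,-1.5],
    [-0.3,0.191,0.014,0,-1.5],
  ],
)

```text
time_s: 3.35
tool_pos: [0.5251, -0.0769, 0.0517]
tool_rot: [-6.6, 89.9, -20.6]
force: [0.0, -0.2, -0.4]
grip_width: 0.0306
```

Request:
step_arm(
  deltas=[
    [-0.3,0.002,0.003,-0.001,0],
    [-0.3,0.003,0.01,-0.0015,0],
    [-0.3,0.003,0.017,-0.0015,0],
    [-0.3,0.003,0.024,-0.0015,0],
    [-0.3,0.003,0.031,-0.0015,0],
    [-0.3,0.003,0.038,-0.0015,0],
    [-0.3,0.003,0.046,-0.0015,0],
    [-0.3,0.003,0.054,-0.0015,0],
    [-0.3,0.003,0.062,-0.0015,0],
    [-0.3,0.003,0.07,-0.0015,0],
    [-0.3,0.003,0.076,-0.0015,0],
    [-0.3,0.003,0.08,-0.0015,0],
  ],
)

```text
time_s: 4.85
tool_pos: [0.542, 0.0019, 0.0475]
tool_rot: [-136.7, 90.0, -150.6]
force: [0.8, -1.8, 0.0]
grip_width: 0.0303
```

```bash
cat > look.py <<'E'
from h import *
import sys
n=sys.argv[1]
o=monitor.get_obs();T=toolR(o);print(o["tool_pos"].round(4),"tool y",T[:2,1].round(3),o["force"].round(2))
m=camera_model("wrist");p,d=read_camera("wrist");P=cloud(d,m);save(n+".png",p);np.savez(n,p=p,P=P,m=m)
for t in ("weight","small_weight","keeper_knob"):
    for r in regions_of("wrist",t)[:3]:
        q=P[r["pixels"]&(d>0)]
        if len(q): print(t,round(r["p"],2),r["pixel"],r["pixels"].sum(),np.median(q,0).round(4))
poc=np.array([.566,.0915])
fl=(abs(P[...,2]-.015)<.004)&(np.hypot(*(P[...,:2]-poc).transpose(2,0,1))<.035)
print("floor",fl.sum(),P[fl].mean(0) if fl.any() else "")
wt=(P[...,2]>.036)&(P[...,2]<.043)&(np.hypot(*(P[...,:2]-o["tool_pos"][:2]-.03*T[:2,1]).transpose(2,0,1))<.05)
if wt.any(): print("wt top",wt.sum(),P[wt].mean(0))
E
python3 look.py w2
```

```text
[0.542  0.0019 0.0475] tool y [0.24  0.971] [ 0.81 -1.83  0.02]
weight 0.89 [72.6, 311.6] 640 [ 0.3837 -0.0113  0.009 ]
weight 0.69 [320.1, 114.3] 92922 [0.5798 0.0764 0.0263]
weight 0.65 [279.5, 213.9] 6386 [0.5484 0.0325 0.0392]
keeper_knob 0.83 [433.1, 92.8] 5725 [0.6369 0.0716 0.0348]
floor 7975 [0.56586665 0.09310407 0.0153605 ]
wt top 6476 [0.54824276 0.03143039 0.0392395 ]
```

View pics/w2.png

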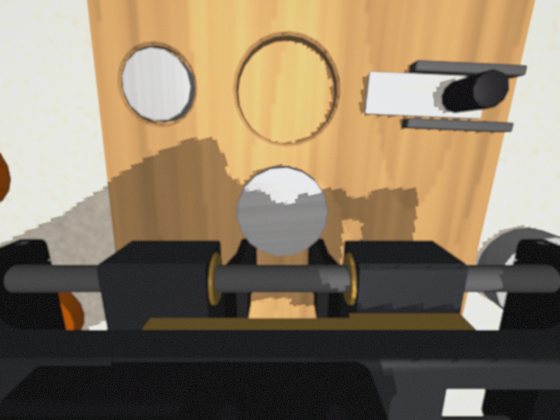

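The disc sits centred in the finger cradle at (282,211), and the pocket is ahead at (288,89), slightly to the right. The keeper and small weight have not moved.

Run:
```python
from h import *
z=np.load("w2.npz",allow_pickle=True);m=z["m"].item();o=monitor.get_obs();T=toolR(o)
w=ray([(282.5,210.5)],m,.039)[0];poc=ray([(288,89)],m,.026)[0];sm=ray([(157,84)],m,.028)[0]
print(w,poc,sm,np.linalg.norm(poc-sm))
print("w-tcp in tool",T[:2].T@(w-o["tool_pos"][:2]),"pocket-w in tool",T[:2].T@(poc-w), "dir",np.degrees(np.arctan2(*(sm-poc)[::-1])))
```

```text
[0.54915399 0.03253682] [0.56694967 0.09284814] [0.50141628 0.11113478] 0.0680369469750774
w-tcp in tool [ 1.46388825e-05  3.15051349e-02 -4.15725688e-04] pocket-w in tool [2.89380316e-05 6.28207274e-02 2.77429853e-03] dir 164.4086029934268
```

Request:
step_arm(
  deltas=[
    [-0.3,-0.001,0.006,0.0005,0],
    [-0.3,-0.0015,0.012,0.001,0],
    [-0.3,-0.0015,0.018,0.0013,0],
    [-0.3,-0.0015,0.024,0.0016,0],
    [-0.3,-0.0015,0.029,0.0018,0],
    [-0.3,-0.0015,0.034,0.002,0],
    [-0.3,-0.0015,0.039,0.0022,0],
    [-0.3,-0.0015,0.044,0.0024,0],
    [-0.3,-0.0015,0.049,0.0026,0],
    [-0.3,-0.0015,0.053,0.0028,0],
    [-0.3,-0.0015,0.057,0.0028,0],
    [-0.3,-0.0015,0.06,0.0028,0],
  ],
)

```text
time_s: 6.55
tool_pos: [0.5592, 0.0597, 0.049]
tool_rot: [81.8, 90.0, 67.9]
force: [-1.1, -0.1, -0.0]
grip_width: 0.0302
```

```bash
python3 look.py w3
```

```text
[0.5592 0.0597 0.049 ] tool y [0.24  0.971] [-1.15 -0.06 -0.02]
weight 0.67 [281.2, 209.3] 6074 [0.5655 0.0903 0.0344]
weight 0.59 [6.3, 237.2] 206 [0.378  0.1079 0.0057]
small_weight 0.74 [281.0, 210.5] 5967 [0.5655 0.0904 0.0345]
small_weight 0.56 [167.3, 194.5] 3158 [0.5022 0.1116 0.0281]
keeper_knob 0.79 [413.8, 209.9] 4350 [0.6376 0.0733 0.0347]
keeper_knob 0.68 [305.7, 19.8] 4300 [0.5993 0.179  0.0298]
floor 807 [0.56911082 0.10916345 0.01536295]
wt top 2381 [0.56419956 0.07704743 0.03832945]
```

View pics/w3.png

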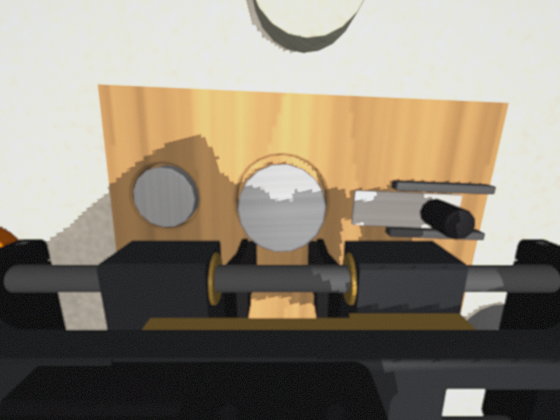

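The disc at (282,208) is now tipped into the pocket. Its rear is still on the rim, with a floor crescent showing ahead of it at (280,158). A few more millimetres are needed.

Request:
step_arm(
  deltas=[
    [-0.3,0,0.003,0,0],
    [-0.3,0,0.005,0,0],
    [-0.3,0,0.007,0,0],
    [-0.3,0,0.008,0,0],
    [-0.3,0,0.008,0,0],
  ],
)

```text
time_s: 7.38
tool_pos: [0.561, 0.0669, 0.049]
tool_rot: [-83.2, 90.0, -97.1]
force: [-0.1, 0.1, -0.4]
grip_width: 0.0303
```

```bash
python3 look.py w4
```

```text
[0.561  0.0669 0.049 ] tool y [0.24  0.971] [-0.08  0.06 -0.39]
weight 0.85 [282.9, 217.6] 5432 [0.5666 0.0926 0.0282]
keeper_knob 0.96 [412.8, 220.8] 4182 [0.6374 0.0736 0.0347]
floor 489 [0.56503246 0.10715534 0.0155305 ]
wt top 200 [0.56275757 0.07626263 0.03939242]
```

Request:
step_arm(
  deltas=[
    [-0.3,-0.02,0,0,0],
    [-0.3,-0.06,0,0,0],
    [-1,-0.09,0,0,2],
    [-1,-0.09,0,0,2],
    [-1,-0.09,0,0,2],
  ],
)

```text
time_s: 8.2
tool_pos: [0.5609, 0.0667, 0.1393]
tool_rot: [-44.2, 90.0, -60.1]
force: [-0.5, -0.3, 0.4]
grip_width: 0.0083
```

```bash
python3 look.py w5
python3 - <<'E'
from h import *
z=np.load("w5.npz",allow_pickle=True);P=z["P"];m=z["m"].item()
k=(P[...,2]>.056)&(P[...,2]<.064)&(np.hypot(P[...,0]-.645,P[...,1]-.07)<.04)
vu=np.argwhere(k);print("knob",k.sum(),P[k].mean(0),np.ptp(P[k],axis=0),vu.mean(0)[::-1])
P=np.load("top.npz")["P"]
for a,b in((.68,.72),(.72,.76),(.76,.8),(.8,.84)):
    q=(P[...,0]>a)&(P[...,0]<b)&(P[...,1]>-.08)&(P[...,1]<.2);print(a,np.percentile(P[q][:,2],[50,99]))
E
```

```text
[0.5609 0.0667 0.1393] tool y [0.274 0.962] [-0.52 -0.27  0.42]
weight 0.63 [279.7, 191.1] 2380 [0.5659 0.0924 0.0283]
weight 0.57 [80.9, 234.6] 2222 [0.3608 0.0978 0.0131]
small_weight 0.93 [203.2, 187.3] 1343 [0.5017 0.1113 0.0282]
keeper_knob 0.77 [363.5, 186.2] 1663 [0.6345 0.0735 0.0347]
floor 251 [0.56530637 0.10533326 0.01564685]
wt top 1 [0.61033501 0.07953267 0.03631218]
knob 331 [0.64685454 0.068668   0.05990783] [0.01547747 0.01546486 0.00614726] [388.01510574 195.07854985]
0.68 [0.00186937 0.02865859]
0.72 [0.000928 0.023668]
0.76 [0.00148601 0.05533399]
0.8 [0.06395607 0.09910474]
```

View pics/w5.png

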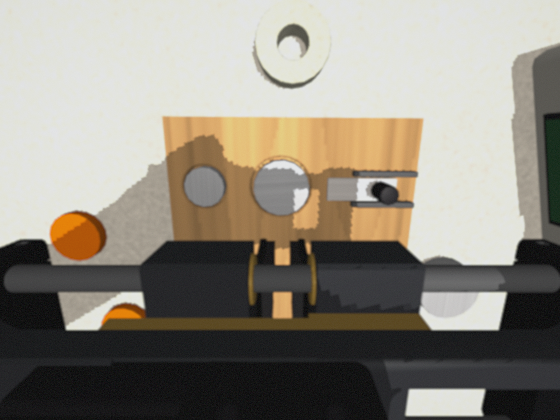

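Request:
step_arm(
  deltas=[
    [-1,0,0.013,0.05,0],
    [-1,0,0.025,0.1,0],
    [-1,0,0.025,0.12,0],
    [-1,0.02,0.025,0.12,0],
    [-1,0.055,0.025,0.12,0],
    [-1,0.075,0.025,0.12,0],
    [-1,0.077,0.025,0.12,0],
    [-1,0.077,0.025,0.12,0],
  ],
)

```text
time_s: 9.4
tool_pos: [0.6835, 0.0582, 0.0627]
tool_rot: [22.2, 89.9, 6.3]
force: [0.6, 0.6, -0.1]
grip_width: 0.0008
```

```bash
python3 look.py w6
python3 - <<'E'
from h import *
z=np.load("w6.npz",allow_pickle=True);P=z["P"];o=monitor.get_obs();T=toolR(o)
k=(P[...,2]>.056)&(P[...,2]<.064)&(np.hypot(P[...,0]-.645,P[...,1]-.07)<.02)
if k.any(): print(k.sum(),P[k].mean(0),T[:2].T@(P[k].mean(0)[:2]-o["tool_pos"][:2]))
print("from old knob",T[:2].T@(np.array([.6469,.0687])-o["tool_pos"][:2]),T[:2,2],o["grip_width"])
E
```

```text
[0.6835 0.0582 0.0627] tool y [0.274 0.962] [ 0.58  0.61 -0.12]
weight 0.93 [98.4, 243.2] 3832 [0.5706 0.0959 0.0281]
small_weight 0.56 [8.4, 236.3] 370 [0.5145 0.1152 0.0277]
keeper_knob 0.83 [173.7, 235.7] 820 [0.6205 0.081  0.0342]
floor 100 [0.56092823 0.11537859 0.01597656]
wt top 53 [0.66236744 0.07811608 0.03631819]
from old knob [-8.35270427e-05  4.87397646e-05 -3.87178759e-02] [ 0.96161939 -0.27437836] 0.0008201999068829331
```

Request:
step_arm(
  deltas=[
    [-1,0.001,0,-0.008,0],
    [-1,0.001,0,-0.014,0],
    [-1,0.001,0,-0.02,0],
    [-1,0.001,0,-0.026,0],
    [-1,0.001,0,-0.032,0],
    [-1,0.001,0,-0.038,0],
    [-1,0.001,0,-0.044,0],
    [-1,0.001,0,-0.05,0],
    [-1,0.001,0,-0.054,0],
    [-1,0.001,0,-0.057,0],
    [-1,0.001,0,-0.058,0],
    [-1,0.001,0,-0.058,0],
  ],
)

```text
time_s: 11.1
tool_pos: [0.6273, 0.0737, 0.061]
tool_rot: [-127.5, 90.0, -143.5]
force: [1.1, 0.2, 0.2]
grip_width: 0.0005
```

```bash
python3 look.py w7
```

```text
[0.6273 0.0737 0.061 ] tool y [0.274 0.962] [1.08 0.18 0.21]
weight 0.83 [174.3, 228.6] 2024 [0.5663 0.1037 0.0281]
small_weight 0.75 [81.9, 241.2] 2271 [0.5038 0.1123 0.0281]
keeper_knob 0.74 [232.6, 235.5] 553 [0.5994 0.0915 0.0341]
floor 156 [0.56010248 0.11385476 0.01601619]
wt top 74 [0.64579121 0.08183243 0.03801576]
```

View pics/w7.png

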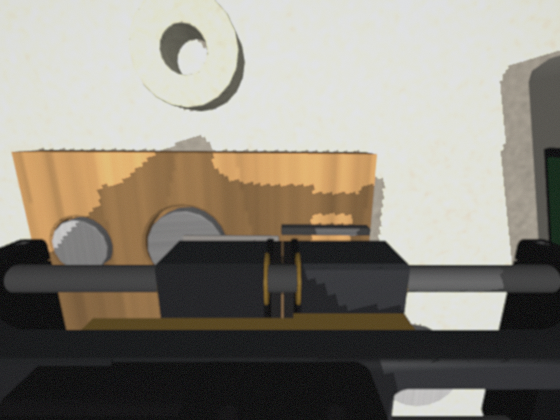

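The bar now reaches over the weight (its edge is at about (180,238)), and roughly 5–7 mm of travel remains.

Request:
step_arm(
  deltas=[
    [-1,0,0,-0.002,0],
    [-1,0,0,-0.004,0],
    [-1,0,0,-0.005,0],
    [-1,0,0,-0.005,0],
  ],
)

```text
time_s: 11.8
tool_pos: [0.6224, 0.0751, 0.0609]
tool_rot: [-133.1, 90.0, -149.0]
force: [0.0, -0.4, -0.1]
grip_width: 0.0005
```

Request:
step_arm(
  deltas=[
    [-1,0,0,-0.001,0],
    [-1,0,0,-0.002,0],
    [-1,0,0,-0.003,0],
    [-1,0,0,-0.003,0],
  ],
)

```text
time_s: 12.3
tool_pos: [0.6197, 0.0761, 0.061]
tool_rot: [-140.7, 90.0, -156.6]
force: [0.2, -0.0, -0.4]
grip_width: 0.0005
```

Request:
step_arm(
  deltas=[
    [-1,0,0,-0.001,0],
    [-1,0,0,-0.002,0],
    [-1,0,0,-0.002,0],
  ],
)

```text
time_s: 12.68
tool_pos: [0.6178, 0.0767, 0.0611]
tool_rot: [-145.2, 90.0, -161.1]
force: [1.2, 0.4, -0.3]
grip_width: -0.0
```

Request:
step_arm(
  deltas=[
    [-1,0,0,-0.001,0],
    [-1,0,0,-0.002,0],
    [-1,0,0,-0.003,0],
    [-1,0,0,-0.003,0],
  ],
)

```text
time_s: 13.18
tool_pos: [0.6165, 0.077, 0.0612]
tool_rot: [16.1, 89.8, 0.2]
force: [5.5, -1.1, -2.9]
grip_width: 0.0006
```

The end stop is felt: 5.5 N, and the arm advanced 1.4 mm of the 3 mm commanded. I'll back off, rise and look.

Request:
step_arm(
  deltas=[
    [-1,0,0,0.01,0],
    [-1,0,0,0.025,0],
    [-1,0,0,0.03,0],
    [-1,-0.05,0,0.03,0],
    [-1,-0.1,0,0.03,0],
    [-1,-0.1,-0.04,0,0],
    [-1,-0.1,-0.07,-0.04,0],
    [-1,-0.1,-0.07,-0.05,0],
    [-1,-0.1,-0.07,-0.05,0],
  ],
)

```text
time_s: 14.3
tool_pos: [0.548, 0.0245, 0.1615]
tool_rot: [13.9, 89.9, -2.0]
force: [0.5, 0.4, 0.8]
grip_width: 0.0003
```

```bash
python3 look.py w8
python3 - <<'E'
from h import *
z=np.load("w8.npz",allow_pickle=True);P=z["P"];p=z["p"]
k=(P[...,2]>.056)&(P[...,2]<.064)&(np.hypot(P[...,0]-.6,P[...,1]-.08)<.06)
K=P[k].mean(0);poc=np.array([.5665,.0928]);print("knob",k.sum(),K,"dist to pocket",np.linalg.norm(K[:2]-poc),"moved",np.linalg.norm(K[:2]-[.6469,.0687]))
s=(P[...,2]>.0272)&(P[...,2]<.0295)&(np.hypot(*(P[...,:2]-poc).transpose(2,0,1))<.03);print("disc top",s.sum(),np.median(P[s],0))
E
```

```text
[0.548  0.0245 0.1615] tool y [0.274 0.962] [0.51 0.39 0.81]
weight 0.85 [88.2, 187.1] 2084 [0.3597 0.097  0.0131]
weight 0.61 [270.5, 139.4] 1507 [0.5611 0.0957 0.0283]
weight 0.61 [132.4, 291.4] 424 [ 0.3636 -0.0244  0.0127]
small_weight 0.82 [208.0, 134.6] 1231 [0.5011 0.1107 0.0282]
keeper_knob 0.92 [305.5, 130.9] 1490 [0.5847 0.0865 0.0345]
floor 240 [0.55981903 0.10073494 0.01565794]
wt top 21 [0.58456365 0.08443521 0.03796706]
knob 296 [0.59869908 0.08213763 0.0600576 ] dist to pocket 0.033918531490951934 moved 0.05003897212022576
disc top 1317 [0.56176042 0.09702054 0.0282456 ]
```

View pics/w8.png

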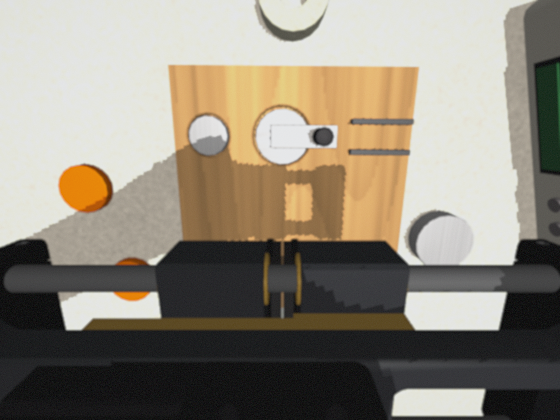

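The keeper bar is fully over the weight at (282,136), with the knob at (322,137), and the small weight is unmoved at (208,134). The gripper is clear, so I'm handing in.

```bash
python3 -c "
from h import *
print(env.sign_off())"
```

```text
the job is handed in; nothing more can be done
None
```

The medium weight is seated in the empty pocket and the keeper is pushed fully in over it. I handed the job in at about 14.5 s of robot time; the sign-off gives no verdict.

I pushed the disc across the wood between two partly open fingertips until it tipped and dropped in. Then I closed the fingers and pushed the knob to its end stop.

**Last checks:**
- **Weight:** the disc's top measured 28.2 mm, against 28 mm expected when seated, so it lies flat in the pocket.
- **Keeper:** the knob moved 50 mm and stopped 34 mm from the pocket centre, against 35 mm expected fully in. About 5.5 N built up at the stop.
- **Bystanders:** the small weight measured within about 1 mm of where it was, and the robot never went near the others. I didn't re-measure those.
- **Robot:** the gripper is well above everything and touches nothing.

**Disagreements:** block yaw readings ranged from −15.6° to −17.2°. The end stop came about 6 mm later than I predicted, presumably because the fingers are thinner at knob height than I assumed. Neither affected the result.

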